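Find the socket that fits the extruder die's nut

TASK

The nut on the die clamped in the plywood cradle is to be loosened next: find which of the three sockets on the rack fits it, by trying them if need be, push that one fully home over the nut and finish while still gripping it there, upright. It must fit the nut's flats snugly (a larger one would go on too, but only spin). The other two sockets belong standing mouth down on the rack's pegs, any peg, and the ratchet, brush pot and cone bottle are to be left where they are.

Things in the scene. Friction and masses are not known exactly. Their poses are not given: they have to be found in the camera images.
- cradle_mid (a point): centre of the cradle's round opening, on the bench (z = 0): a fixed plywood frame 180 x 180 x 15 mm with a 115 mm opening in which the die to be worked on stands, concentric, its rim held by two steel strap clips with black knobs (up to 38 mm high, 74 mm from the centre). Two spare dies stand beside it on the bench
- die_alu_nut (a point): Axis of the brass hex nut of the extruder die with the aluminium plate, at the nut's underside on its washer (32 mm across), 54.5 mm above the bench. Two of the six flats face +x and -x; z up. Nut 16, 19 or 22 mm across flats (8.5, 10.5, 12.5 mm high): different on each die, not known which. Its upright stud ends 29 mm above this point. Fixed; plate 110 mm across, bridge along y
- die_ply_nut (a point): Axis of the brass hex nut of the extruder die with the plywood plate, at the nut's underside on its washer (32 mm across), 54.5 mm above the bench. Two of the six flats face +x and -x; z up. Nut 16, 19 or 22 mm across flats (8.5, 10.5, 12.5 mm high): different on each die, not known which. Its upright stud ends 29 mm above this point. Fixed; plate 110 mm across, bridge along y
- die_dark_nut (a point): Axis of the brass hex nut of the extruder die with the dark steel plate, at the nut's underside on its washer (32 mm across), 54.5 mm above the bench. Two of the six flats face +x and -x; z up. Nut 16, 19 or 22 mm across flats (8.5, 10.5, 12.5 mm high): different on each die, not known which. Its upright stud ends 29 mm above this point. Fixed; plate 110 mm across, bridge along y
- socket_16_mid (a point): Deep socket for 16 mm nuts, blue band at the top: steel hex tube 22 mm across outside flats, 95 mm long, mouth down. Point on its axis half-way up, 47.5 mm above the mouth; z to the closed top. Inside a hexagon 17.2 mm across flats, 70 mm deep, bevelled mouth, oiled. Inner and outer flats are parallel; two face +x and -x. Starts over a peg, standing on the rack's block; 0.10 to 0.25 kg.
- socket_19_mid (a point): Deep socket for 19 mm nuts, yellow band at the top: steel hex tube 25 mm across outside flats, 95 mm long, mouth down. Point on its axis half-way up, 47.5 mm above the mouth; z to the closed top. Inside a hexagon 20.2 mm across flats, 70 mm deep, bevelled mouth, oiled. Inner and outer flats are parallel; two face +x and -x. Starts over a peg, standing on the rack's block; 0.10 to 0.25 kg.
- socket_22_mid (a point): Deep socket for 22 mm nuts, red band at the top: steel hex tube 28 mm across outside flats, 95 mm long, mouth down. Point on its axis half-way up, 47.5 mm above the mouth; z to the closed top. Inside a hexagon 23.2 mm across flats, 70 mm deep, bevelled mouth, oiled. Inner and outer flats are parallel; two face +x and -x. Starts over a peg, standing on the rack's block; 0.10 to 0.25 kg.
- peg_0 (a point): foot of the first (lowest along the row's y axis) steel peg of the socket rack, on the block's top face, 18 mm above the bench; peg 10 mm across, 36 mm high. The rack is a fixed wooden block 70 x 230 x 18 mm with three pegs 75 mm apart in a row along its y axis (its x axis runs across the row)
- peg_1 (a point): foot of the middle steel peg of the socket rack, on the block's top face, 18 mm above the bench; peg 10 mm across, 36 mm high. The rack is a fixed wooden block 70 x 230 x 18 mm with three pegs 75 mm apart in a row along its y axis (its x axis runs across the row)
- peg_2 (a point): foot of the last (highest along the row's y axis) steel peg of the socket rack, on the block's top face, 18 mm above the bench; peg 10 mm across, 36 mm high. The rack is a fixed wooden block 70 x 230 x 18 mm with three pegs 75 mm apart in a row along its y axis (its x axis runs across the row)
- ratchet: ratchet handle lying on the bench, 185 mm long along its x axis, 36 mm wide, 26 mm high; origin at its middle on the bench; a bystander
- brush_pot: terracotta pot of brushes, 92 mm across, 100 mm high, brushes up to 290 mm; origin under its centre; a bystander
- cone_bottle: orange and white cone-shaped bottle, 68 mm across, 125 mm high; origin under its centre; a bystander
Not all that is in view belongs to the job. Of the things shaped like the part that bears peg_0, the wooden one is meant.

How it is judged (in metres and radians):
At the end, for the whole second after the job is handed in: The socket of the clamped die's nut size is on that nut: mouth within 3 mm of the washer, axis within 5 mm, upright to 0.06 rad, gripped with over 3 N. The other two stand on the rack over pegs: axis within 11 mm of a peg, at most 4 mm above the block, upright to 0.08 rad (((horizontal distance between die_alu_nut and cradle_mid below 0.015 m and z of socket_16_mid in the frame of die_alu_nut below 0.0505 m and horizontal distance between socket_16_mid and die_alu_nut below 0.005 m and angle between socket_16_mid's own z axis and vertical below 0.06 rad and contact force between the fingers and socket_16 above 3 N and (angle between socket_19_mid's own z axis and vertical below 0.08 rad and ((horizontal distance between socket_19_mid and peg_0 below 0.011 m and z of socket_19_mid in the frame of peg_0 below 0.0515 m) or (horizontal distance between socket_19_mid and peg_1 below 0.011 m and z of socket_19_mid in the frame of peg_1 below 0.0515 m) or (horizontal distance between socket_19_mid and peg_2 below 0.011 m and z of socket_19_mid in the frame of peg_2 below 0.0515 m))) and (angle between socket_22_mid's own z axis and vertical below 0.08 rad and ((horizontal distance between socket_22_mid and peg_0 below 0.011 m and z of socket_22_mid in the frame of peg_0 below 0.0515 m) or (horizontal distance between socket_22_mid and peg_1 below 0.011 m and z of socket_22_mid in the frame of peg_1 below 0.0515 m) or (horizontal distance between socket_22_mid and peg_2 below 0.011 m and z of socket_22_mid in the frame of peg_2 below 0.0515 m)))) or (horizontal distance between die_ply_nut and cradle_mid below 0.015 m and z of socket_19_mid in the frame of die_ply_nut below 0.0505 m and horizontal distance between socket_19_mid and die_ply_nut below 0.005 m and angle between socket_19_mid's own z axis and vertical below 0.06 rad and contact force between the fingers and socket_19 above 3 N and (angle between socket_16_mid's own z axis and vertical below 0.08 rad and ((horizontal distance between socket_16_mid and peg_0 below 0.011 m and z of socket_16_mid in the frame of peg_0 below 0.0515 m) or (horizontal distance between socket_16_mid and peg_1 below 0.011 m and z of socket_16_mid in the frame of peg_1 below 0.0515 m) or (horizontal distance between socket_16_mid and peg_2 below 0.011 m and z of socket_16_mid in the frame of peg_2 below 0.0515 m))) and (angle between socket_22_mid's own z axis and vertical below 0.08 rad and ((horizontal distance between socket_22_mid and peg_0 below 0.011 m and z of socket_22_mid in the frame of peg_0 below 0.0515 m) or (horizontal distance between socket_22_mid and peg_1 below 0.011 m and z of socket_22_mid in the frame of peg_1 below 0.0515 m) or (horizontal distance between socket_22_mid and peg_2 below 0.011 m and z of socket_22_mid in the frame of peg_2 below 0.0515 m)))) or (horizontal distance between die_dark_nut and cradle_mid below 0.015 m and z of socket_22_mid in the frame of die_dark_nut below 0.0505 m and horizontal distance between socket_22_mid and die_dark_nut below 0.005 m and angle between socket_22_mid's own z axis and vertical below 0.06 rad and contact force between the fingers and socket_22 above 3 N and (angle between socket_16_mid's own z axis and vertical below 0.08 rad and ((horizontal distance between socket_16_mid and peg_0 below 0.011 m and z of socket_16_mid in the frame of peg_0 below 0.0515 m) or (horizontal distance between socket_16_mid and peg_1 below 0.011 m and z of socket_16_mid in the frame of peg_1 below 0.0515 m) or (horizontal distance between socket_16_mid and peg_2 below 0.011 m and z of socket_16_mid in the frame of peg_2 below 0.0515 m))) and (angle between socket_19_mid's own z axis and vertical below 0.08 rad and ((horizontal distance between socket_19_mid and peg_0 below 0.011 m and z of socket_19_mid in the frame of peg_0 below 0.0515 m) or (horizontal distance between socket_19_mid and peg_1 below 0.011 m and z of socket_19_mid in the frame of peg_1 below 0.0515 m) or (horizontal distance between socket_19_mid and peg_2 below 0.011 m and z of socket_19_mid in the frame of peg_2 below 0.0515 m)))))); the arm keeps its last pose, push and grip.
It fails at once if the ratchet is pushed more than 30 mm or tipped over (distance of ratchet from where it was at the start of the episode above 0.03 m or angle between ratchet's own z axis and vertical above 0.5 rad).
It fails at once if the brush pot is pushed more than 30 mm or tipped over (distance of brush_pot from where it was at the start of the episode above 0.03 m or angle between brush_pot's own z axis and vertical above 0.5 rad).
It fails at once if the cone bottle is pushed more than 30 mm or tipped over (distance of cone_bottle from where it was at the start of the episode above 0.03 m or angle between cone_bottle's own z axis and vertical above 0.5 rad).
It also fails if it takes over 72 s, if anything falls off the work surface, if the arm or the gripper's body presses on something with over 40 N, if the wrist force passes 120 N, or if a joint passes its speed limit or range.

ROBOT

A 6-joint arm with a two-finger parallel gripper is mounted at the origin on the work surface. World frame = base frame: x ahead of the robot, y to its left, z up, the work surface at z = 0. Lengths are in m, angles in degrees, forces in N, time in s.
With the tool pointing down it reaches from about 0.35 to 0.875 m from the base axis. Payload 4.2 kg.
Tool frame: the origin (TCP) lies midway between the tips of the shut fingers; the grasp point (between the pads) lies 19 mm behind it; y points along the fingers, z is the direction in which the jaws open and shut, and the axes are right-handed (so a half turn about y gives the same grasp; the last joint's range is limited). The gripper opens to 87 mm and grips with 3 to 60 N. Pads are 19 mm wide; open, the fingers measure 117 mm over their backs; the gripper's body (75 mm by 190 mm) begins 51 mm behind the grasp point.
Start: joints at [-50.386, 22.042, 0.453, 0, -68.411, -14.817], TCP at [0.262, -0.567, 0.189] pointing down, gripper open.
Joint ranges: [-179.83, 179.83], [-69.29, 118.12], [-61.27, 80.66], [-181.25, 117.63], [-171.15, -9.14], [-177.46, 177.46]. Speed limits (degrees/s): [159.86, 159.86, 180, 180, 180, 180].

INTERFACE

Orientations are given as [roll, pitch, yaw] about the fixed x, y, z axes, in that order (R = Rz(yaw) Ry(pitch) Rx(roll)).
In Python, from workcell import env gives the robot as it stands. The module is installed in compiled form; this text tells all that it offers. Calls block until the motion is done:
- env.goto(position, orientation): joint-space move of the TCP to a pose.
- env.move_straight(position, rotation=None, rate=0.15, force_limit=None): straight line of the TCP; rotation=None keeps the orientation; rate is the mean speed in m/s. With force_limit (N) it stops when the force on the tool has changed by that much, and returns True; else False.
- env.set_joints(angles): joint-space move.
- env.gripper_to(opening, grasp_force=None): opening from 0.0 (shut) to 1.0 (fully open); grasp_force is the grip in N (None keeps the last); returns when the fingers have stopped.
- env.dwell(seconds).
- env.inverse_kinematics(position, orientation): joint angles nearest the present ones, or None.
- env.read_state(): the state.
- env.grab_frame(name): name is "side" or "top"; returns a dict with "image" (480x640x3 uint8, blue, green, red), "fx", "fy", "cx", "cy" (pixels), "D" ([k1, k2, p1, p2, k3] as OpenCV has them; the pictures are not rectified), "position" and "orientation" of the camera in the world. Camera axes: x right, y up, looking along -z (the intrinsics and any distortion apply to the point x, -y, -z); pixel columns grow to the right and rows downward; lengths in m; the calibration is good to about 2 mm. A picture is of the moment at which its call begins. There is no depth.
A pose or a line that the arm cannot do raises env.Unreachable and nothing moves.
- env.close_job(): hands the job in, once; it reports no verdict.
Trained networks look in a picture, given as the dict that the camera call returned (one of the last four; its "shot" number tells which), for a name from the list of things; names that differ only in an ending like _2 or _b are one class to them, and where a whole thing is asked for, a point or a joint stands for the part that bears it (a point fixed in the world has none). Each returns a list of dicts, best first, with "score" (0 to 1); they miss things now and then, are a little off and sometimes report something else, mostly with a low value. They report only what shows in the picture. A call takes as long as a camera call. They do not tell look-alikes from the thing itself.
- env.search_frame(picture, thing): "xyz" ([x, y, z] in m, in world coordinates, good to about 4 mm: the middle of the surface that is visible of it).
- env.trace(picture, thing): "mask" (480x640 bool, what is visible of it).
The state is a dict: "clock": time; "joint_positions": joint angles; "qvel": joint speeds; "joint_torque": joint torques, N m; "position": TCP position; "tool_rot": TCP orientation; "force": force on the tool from outside, world axes, zero at the start; "wrist_torque": the same for the moment, N m; "opening": opening from 0.0 (shut) to 1.0 (fully open).
Only numpy, scipy, OpenCV 4.12 (cv2) and the standard library are available. Lean on these libraries where they do the work, as an engineer would, in place of code of your own. Each camera call takes 0.05 s, during which the arm holds its last target.

## Working session

There is one attempt and no reset: what is moved stays moved. The work goes in short steps, each a Python script; the robot and the scene stay as the last script left them, time stands still between calls to the robot, and variables do not carry over. Pictures are saved under pics/ and viewed, and the job is handed in when it is done.

```bash
mkdir -p pics; python3 - <<'E'
from workcell import env
import cv2
s=env.read_state(); print(s['clock'],s['position'],s['tool_rot'],s['force'],s['opening'])
for n in ['side','top']:
    f=env.grab_frame(n); cv2.imwrite(f'pics/{n}0.png',f['image'])
    print(n,f['fx'],f['cx'],f['cy'],f['D'],f['position'],f['orientation'])
    for t in ['cradle_mid','die_alu_nut','die_ply_nut','die_dark_nut','socket_16_mid','socket_19_mid','socket_22_mid','peg_0','peg_1','peg_2','ratchet','brush_pot','cone_bottle']:
        try: r=env.search_frame(f,t)
        except Exception as e: r=e; print(t,e); continue
        print(t,[( [round(float(v),3) for v in d['xyz']],round(d['score'],2)) for d in r[:4]])
print(env.read_state()['clock'])
E
```

```text
0.0 [ 0.26186223 -0.56674651  0.18816532] [-8.98742126e+01  4.34194251e-03  2.47868143e+01] [-0.09518409 -0.12036961 -0.97537802] 0.999610446536958
side 448.73505387900445 313.86205107683384 240.07313279383257 [-0.06632836  0.          0.          0.          0.        ] [0.34648586 0.74530278 0.70340345] [  52.21463432   -0.52070869 -165.44774997]
cradle_mid [([0.526, -0.225, 0.013], 0.97)]
die_alu_nut [([0.534, -0.258, 0.013], 0.6)]
die_ply_nut [([0.518, -0.497, 0.045], 0.51), ([0.652, 0.426, 0.102], 0.3)]
die_dark_nut [([0.637, -0.002, 0.015], 0.86)]
socket_16_mid []
socket_19_mid [([0.543, 0.202, 0.075], 0.65)]
socket_22_mid [([0.563, 0.346, 0.085], 0.75), ([0.54, 0.297, 0.018], 0.54)]
peg_0 [([0.333, 0.351, 0.02], 0.67), ([0.544, 0.296, 0.018], 0.64)]
peg_1 [([0.333, 0.351, 0.02], 0.67), ([0.544, 0.296, 0.018], 0.64)]
peg_2 [([0.333, 0.351, 0.02], 0.67), ([0.544, 0.296, 0.018], 0.64)]
ratchet [([0.697, 0.201, 0.018], 0.6)]
brush_pot [([0.65, 0.422, 0.102], 0.96)]
cone_bottle [([0.521, -0.497, 0.049], 0.71)]
top 545.8608254913271 316.0418088164196 234.37419568298188 [-0.02388148 
[... 201 characters left out ...]
0.015], 0.77)]
die_ply_nut [([0.489, -0.018, 0.013], 0.72), ([0.536, 0.186, 0.107], 0.61)]
die_dark_nut [([0.636, -0.018, 0.015], 0.95)]
socket_16_mid [([0.55, 0.257, 0.093], 0.57)]
socket_19_mid [([0.538, 0.184, 0.106], 0.43)]
socket_22_mid [([0.559, 0.327, 0.099], 0.66)]
peg_0 [([0.335, 0.34, 0.013], 0.83), ([0.545, 0.251, 0.018], 0.76), ([0.708, 0.199, 0.018], 0.69)]
peg_1 [([0.335, 0.34, 0.013], 0.83), ([0.545, 0.251, 0.018], 0.76), ([0.708, 0.199, 0.018], 0.69)]
peg_2 [([0.335, 0.34, 0.013], 0.83), ([0.545, 0.251, 0.018], 0.76), ([0.708, 0.199, 0.018], 0.69)]
ratchet [([0.714, 0.198, 0.02], 0.89)]
brush_pot [([0.661, 0.406, 0.102], 0.72)]
cone_bottle [([0.511, -0.502, 0.052], 0.65)]
1.4
```

View pics/side0.png

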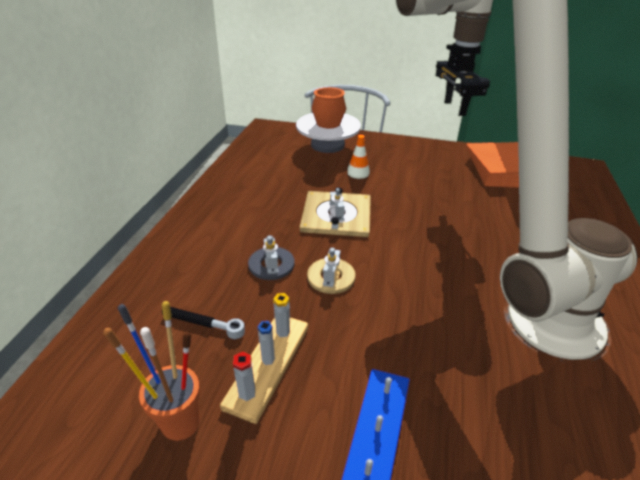

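View pics/top0.png

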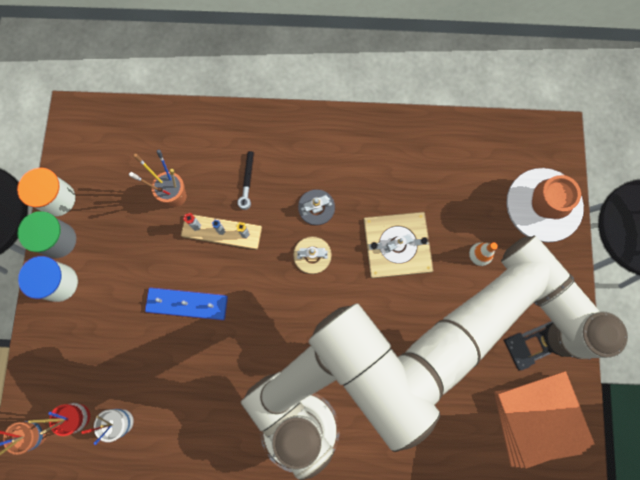

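```bash
python3 - <<'E'
import cv2,numpy as np
t=cv2.imread('pics/top0.png');s=cv2.imread('pics/side0.png')
def c(im,x,y,w,h,k): return cv2.resize(im[y:y+h,x:x+w],None,fx=k,fy=k,interpolation=cv2.INTER_CUBIC)
cv2.imwrite('pics/c1.png',np.hstack([c(t,355,205,80,80,5),c(s,295,180,80,80,5)]))
cv2.imwrite('pics/c2.png',np.vstack([c(t,175,200,100,55,8)]))
cv2.imwrite('pics/c3.png',np.vstack([c(s,215,285,100,140,4)]))
E
```

```text
(no output)
```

View pics/c1.png

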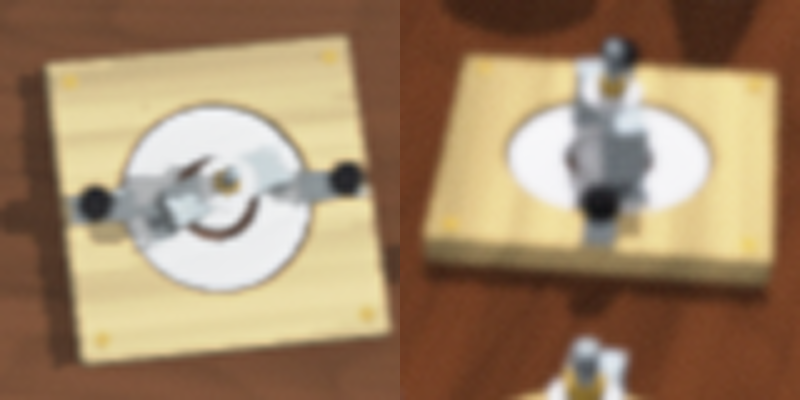

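View pics/c2.png

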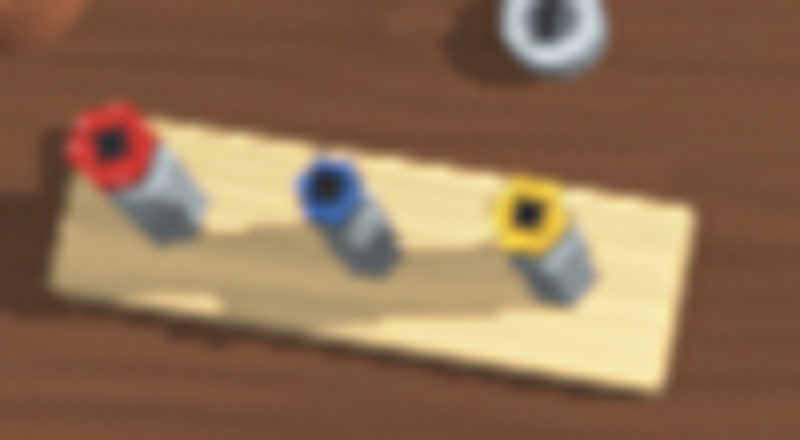

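View pics/c3.png

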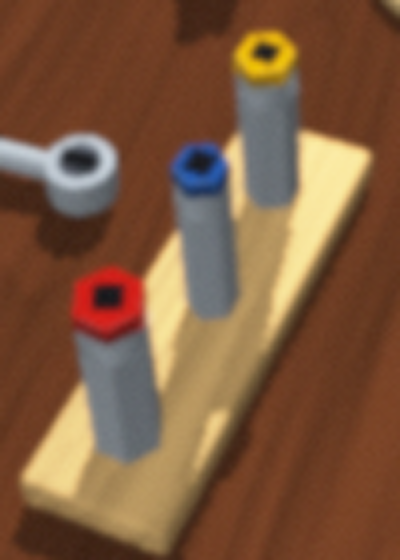

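```bash
cat > h.py <<'E'
import cv2,numpy as np,pickle,os
from scipy.spatial.transform import Rotation as Rn
def cam(f):
    K=np.array([[f['fx'],0,f['cx']],[0,f['fy'],f['cy']],[0,0,1.]]);D=np.array(f['D'],float)
    R=Rn.from_euler('xyz',f['orientation'],degrees=True).as_matrix()
    return K,D,R,np.array(f['position'],float)
def proj(f,P):
    K,D,R,p=cam(f);Q=(np.atleast_2d(P)-p)@R; Q=Q*[1,-1,-1]
    return cv2.projectPoints(Q.reshape(-1,1,3),np.zeros(3),np.zeros(3),K,D)[0].reshape(-1,2)
def ray(f,uv):
    K,D,R,p=cam(f);u=cv2.undistortPoints(np.array(uv,float).reshape(-1,1,2),K,D).reshape(-1,2)
    d=np.c_[u[:,0],-u[:,1],-np.ones(len(u))]@R.T
    return p,d
def atz(f,uv,z):
    p,d=ray(f,uv); return p+d*((z-p[2])/d[:,2])[:,None]
def tri(fa,ua,fb,ub):
    p,d=ray(fa,[ua]);q,e=ray(fb,[ub]);d=d[0];e=e[0]
    A=np.c_[d,-e];s=np.linalg.lstsq(A,q-p,rcond=None)[0]
    a=p+s[0]*d;b=q+s[1]*e
    return (a+b)/2,np.linalg.norm(a-b)
def crop(im,x,y,w,h,k): return cv2.resize(im[y:y+h,x:x+w],None,fx=k,fy=k,interpolation=cv2.INTER_CUBIC)
E
python3 - <<'E'
from workcell import env
from h import *
F={n:env.grab_frame(n) for n in ['side','top']}
pickle.dump(F,open('F0.pkl','wb'))
t,s=F['top'],F['side']
def band(f,lo,hi,box):
    x,y,w,h=box;im=f['image'][y:y+h,x:x+w];hsv=cv2.cvtColor(im,cv2.COLOR_BGR2HSV)
    m=cv2.inRange(hsv,lo,hi); 
    c=max(cv2.findContours(m,0,2)[0],key=cv2.contourArea)
    hull=cv2.convexHull(c);M=cv2.moments(hull);return M['m10']/M['m00']+x,M['m01']/M['m00']+y,cv2.contourArea(hull)
for n,lo,hi in [('blue',(105,120,60),(125,255,255)),('yellow',(22,170,120),(32,255,255)),('red',(0,180,100),(6,255,255))]:
    a=band(t,lo,hi,(175,205,90,40));b=band(s,lo,hi,(220,285,80,100))
    print(n,a,b,'top@.113',atz(t,[a[:2]],.113)[0].round(4),'side',atz(s,[b[:2]],.113)[0].round(4),tri(t,a[:2],s,b[:2]))
# rack corners from top crop c2 /8 + (175,200)
k=lambda p,o,f:np.array(p,float)/f+o
cor=k([(75,112),(692,205),(662,385),(55,290)],(175,200),8)
W=atz(t,cor,.018);print('rack',W.round(4),'yaw',np.degrees(np.arctan2(*(W[0]-W[1])[:2])), np.degrees(np.arctan2(*(W[3]-W[2])[:2])),W.mean(0))
cor=k([(45,65),(345,38),(388,330),(85,362)],(355,205),5)
W=atz(t,cor,.015);print('cradle top',W.round(4),W.mean(0));
cor=k([(65,55),(378,75),(372,265),(25,240)],(295,180),5)
W2=atz(s,cor,.015);print('cradle side',W2.round(4),W2.mean(0))
print('stud tip top',atz(t,k([(228,180)],(355,205),5),.0835))
c=W.mean(0);c[2]=.0835
print('proj tip at cradle centre: top crop',(proj(t,c)-[355,205])*5,'side crop',(proj(s,c)-[295,180])*5+[400,0])
for z in(.0835,.065,.0545,.02):
  c[2]=z;print(z,(proj(t,c)-[355,205])*5,(proj(s,c)-[295,180])*5+[400,0])
E
```

```text
blue (216.1219512195122, 224.09756097560975, 20.5) (264.60547504025766, 327.38325281803543, 103.5) top@.113 [0.5482 0.2577 0.113 ] side [0.5528 0.2661 0.113 ] (array([0.55290899, 0.25973197, 0.10478028]), np.float64(0.005280887562541025))
yellow (240.83098591549296, 226.68075117370893, 35.5) (280.7473841554559, 299.07772795216744, 111.5) top@.113 [0.5438 0.1881 0.113 ] side [0.5469 0.194  0.113 ] (array([0.54690619, 0.18912637, 0.10754089]), np.float64(0.0035227889006469826))
red (188.54736842105262, 217.73684210526315, 47.5) (241.08959156785244, 359.66930171278, 253.0) top@.113 [0.5632 0.3366 0.113 ] side [0.5666 0.3403 0.113 ] (array([0.56602491, 0.33789972, 0.10933122]), np.float64(0.0036865265681065434))
rack [[0.5979 0.3744 0.018 ]
 [0.5721 0.1416 0.018 ]
 [0.5036 0.1481 0.018 ]
 [0.5296 0.3752 0.018 ]] yaw 6.311245225956561 6.530363538588394 [0.55081134 0.25983839 0.018     ]
cradle top [[ 0.6094 -0.162   0.015 ]
 [ 0.6339 -0.341   0.015 ]
 [ 0.4583 -0.3661  0.015 ]
 [ 0.4319 -0.1897  0.015 ]] [ 0.53337599 -0.26471119  0.015     ]
cradle side [[ 0.6388 -0.3374  0.015 ]
 [ 0.4588 -0.3645  0.015 ]
 [ 0.4336 -0.1818  0.015 ]
 [ 0.6111 -0.1558  0.015 ]] [ 0.53555338 -0.25987744  0.015     ]
stud tip top [[ 0.52875074 -0.26176585  0.0835    ]]
proj tip at cradle centre: top crop [[233.28224214 172.23281057]] side crop [[620.96972271  41.69044183]]
0.0835 [[233.28224214 172.23281057]] [[620.96972271  41.69044183]]
0.065 [[228.40893938 179.11562993]] [[619.48555773  71.36303143]]
0.0545 [[225.69265146 182.9518598 ]] [[618.65405939  87.96372487]]
0.02 [[217.01107688 195.21230006]] [[615.97613086 141.31536743]]
```

```bash
python3 - <<'E'
from h import *
F=pickle.load(open('F0.pkl','rb'));t=F['top']['image'];s=F['side']['image']
cv2.imwrite('pics/d1.png',np.hstack([crop(t,375,222,45,45,9),crop(s,310,180,44,45,9)]))
cv2.imwrite('pics/d2.png',np.hstack([crop(t,285,180,60,100,5),crop(s,240,230,120,65,4).copy()[:500] if 0 else cv2.copyMakeBorder(crop(s,240,225,120,75,4),0,200,0,0,0)]))
E
```

```text
(no output)
```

View pics/d1.png

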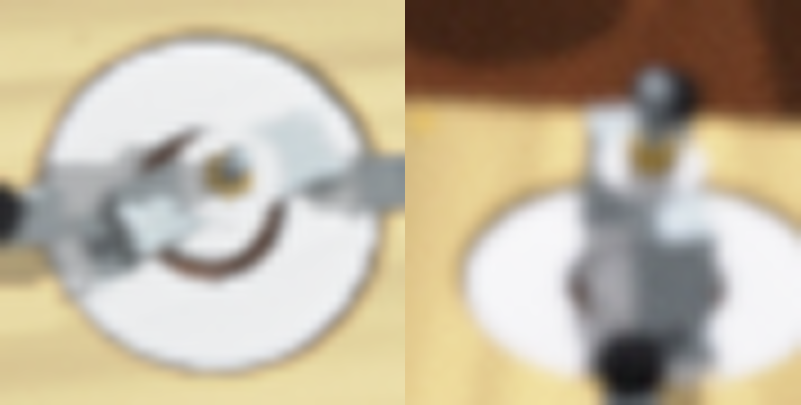

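View pics/d2.png

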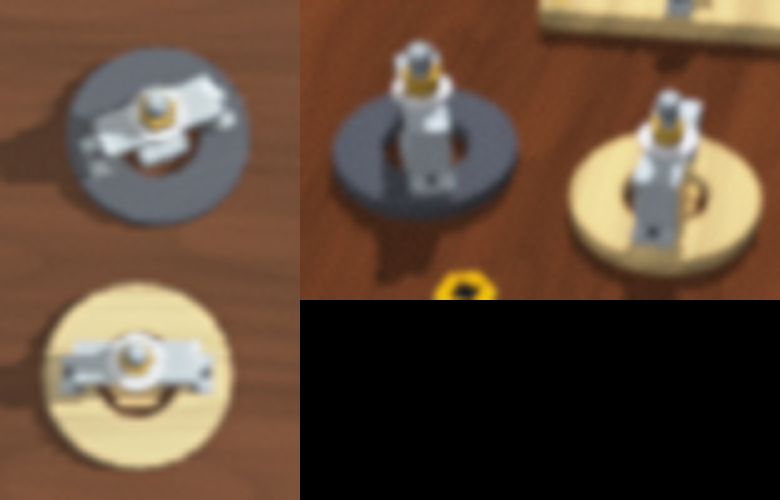

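```bash
python3 - <<'E'
from workcell import env
from h import *
F=pickle.load(open('F0.pkl','rb'));t=F['top']
a=atz(t,np.array([(162,217),(297,150)])/9+[375,222],.05);d=a[0]-a[1];print('bridge y dir -> die yaw',np.degrees(np.arctan2(-d[0],d[1])),a.mean(0))
for y in (-96.4,83.6):
    for p in ([.551,.2605,.2],[.535,-.262,.15]):
        print(y,p,env.inverse_kinematics(p,[-90,0,y]))
for y in (-30,0,30,90,-150,-90,-120,-60):
    print(y,env.inverse_kinematics([.535,-.262,.15],[-90,0,y]))
y=83.6 if False else -96.4
print(env.read_state()['clock'])
E
```

```text
bridge y dir -> die yaw 28.964506529742003 [ 0.53207264 -0.26647063  0.05      ]
-96.4 [0.551, 0.2605, 0.2] [ 40.50388487  20.12867569  -0.88231212   0.         -68.98901219
 133.09611513]
-96.4 [0.535, -0.262, 0.15] [ -10.53162975   20.91967654   -7.1538499     0.          -61.92647356
 -175.86837025]
83.6 [0.551, 0.2605, 0.2] [ 40.50388487  20.12867569  -0.88231212   0.         -68.98901219
 -46.90388487]
83.6 [0.535, -0.262, 0.15] [-10.53162975  20.91967654  -7.1538499    0.         -61.92647356
   4.13162975]
-30 [-1.05316297e+01  2.09196765e+01 -7.15384990e+00 -2.54444375e-14
 -6.19264736e+01 -1.09468370e+02]
0 [-1.05316297e+01  2.09196765e+01 -7.15384990e+00 -2.54444375e-14
 -6.19264736e+01 -7.94683703e+01]
30 [-10.53162975  20.91967654  -7.1538499    0.         -61.92647356
 -49.46837025]
90 [-10.53162975  20.91967654  -7.1538499    0.         -61.92647356
  10.53162975]
-150 [-10.53162975  20.91967654  -7.1538499    0.         -61.92647356
 130.53162975]
-90 [ -10.53162975   20.91967654   -7.1538499     0.          -61.92647356
 -169.46837025]
-120 [-10.53162975  20.91967654  -7.1538499    0.         -61.92647356
 160.53162975]
-60 [-1.05316297e+01  2.09196765e+01 -7.15384990e+00 -2.54444375e-14
 -6.19264736e+01 -1.39468370e+02]
1.5
```

```bash
python3 - <<'E'
from workcell import env
from h import *
env.goto([.551,.2605,.20],[-90,0,83.6])
env.move_straight([.551,.2605,.118],rate=.2)
print(env.read_state()['clock'])
for n in ['side','top']:
    f=env.grab_frame(n);F=f['image']
    cv2.imwrite(f'pics/e_{n}.png',crop(F,190,230,130,150,4) if n=='side' else crop(F,170,180,110,90,7))
E
```

```text
5.1333
```

View pics/e_side.png

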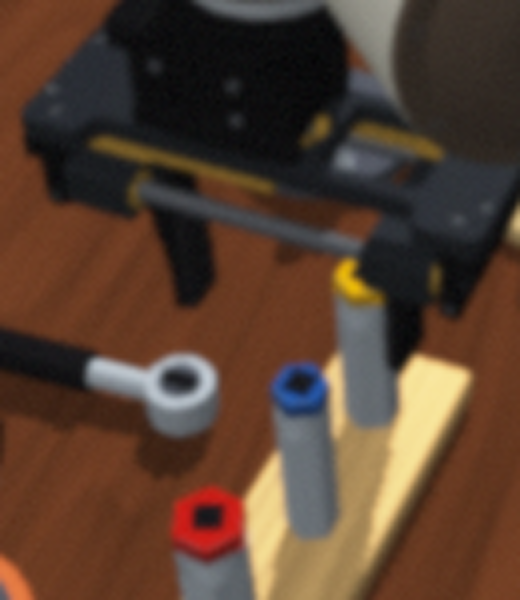

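View pics/e_top.png

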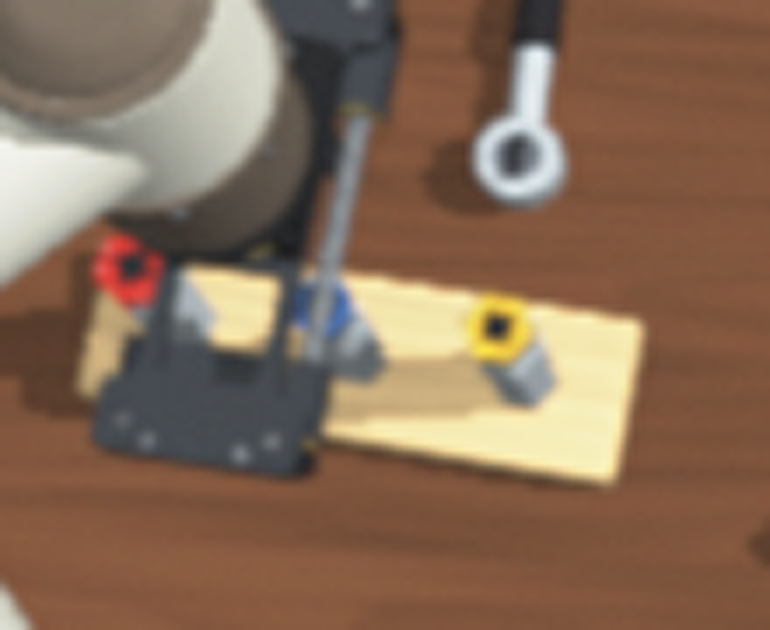

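```bash
python3 - <<'E'
from workcell import env
from h import *
F=pickle.load(open('F0.pkl','rb'))
s=env.read_state();print(s['position'],s['tool_rot'],s['force'],s['clock'])
p=np.array(s['position']);j=np.array([np.cos(np.radians(173.6)),np.sin(np.radians(173.6)),0])
P=[p,p+.0435*j,p-.0435*j,[.551,.2605,.113]]
print((proj(F['side'],P)-[190,230])*4);print((proj(F['top'],P)-[170,180])*7)
E
```

```text
[0.55235709 0.26115909 0.12001921] [-90.17631314  -0.13017169  83.60965289] [-0.51742488  0.86627178  0.13559991] 5.2333
[[302.29928815 370.28443391]
 [395.336018   398.85331888]
 [212.2748102  342.49430459]
 [306.7333403  380.75511625]]
[[311.79389049 294.03903371]
 [290.28949215 399.56864325]
 [333.05744164 189.82476176]
 [316.36880469 301.69225789]]
```

```bash
python3 - <<'E'
from workcell import env
from h import *
f=env.grab_frame('side');cv2.imwrite('pics/e2.png',crop(f['image'],190,230,130,150,4))
s=env.read_state();print(s['position'],s['clock'])
E
```

```text
[0.55220269 0.26120053 0.12003821] 5.2833
```

View pics/e2.png

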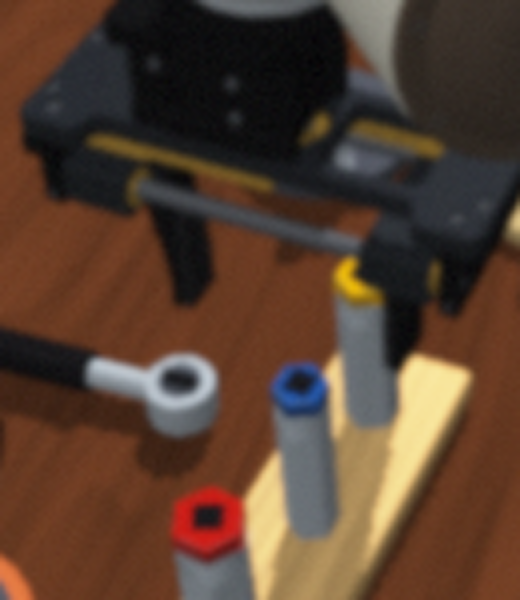

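```bash
python3 - <<'E'
from h import *
F=pickle.load(open('F0.pkl','rb'))
p=np.array([.5522,.2612,.120]);j=np.array([np.cos(np.radians(173.6)),np.sin(np.radians(173.6)),0])
w=np.array([-j[1],j[0],0])
for h in (.07,.1):
  P=[p+[0,0,h]+a*.095*j+b*.0375*w for a in(1,-1) for b in (1,-1)]
  print((proj(F['side'],P)-[190,230])*4);print((proj(F['top'],P)-[170,180])*7)
E
```

```text
[[544.75976508 253.7380065 ]
 [477.21601994 385.01650243]
 [133.9077274  140.40304655]
 [ 40.94624993 253.20413608]]
[[ 3.25998589e+02  5.07300037e+02]
 [ 1.29960881e+02  4.76879035e+02]
 [ 4.22150894e+02  2.79706900e+01]
 [ 2.31409592e+02 -4.75814939e-01]]
[[546.75088242 199.3221982 ]
 [477.43737066 329.90562253]
 [125.80206029  87.06681263]
 [ 29.69825872 198.78196699]]
[[311.27763759 491.76267623]
 [111.20176246 460.74481199]
 [409.82290793   3.16648719]
 [215.26448823 -25.79151715]]
```

```bash
python3 - <<'E'
from workcell import env
from h import *
f=env.grab_frame('top');cv2.imwrite('pics/e3.png',crop(f['image'],150,160,130,110,6))
E
```

```text
(no output)
```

View pics/e3.png

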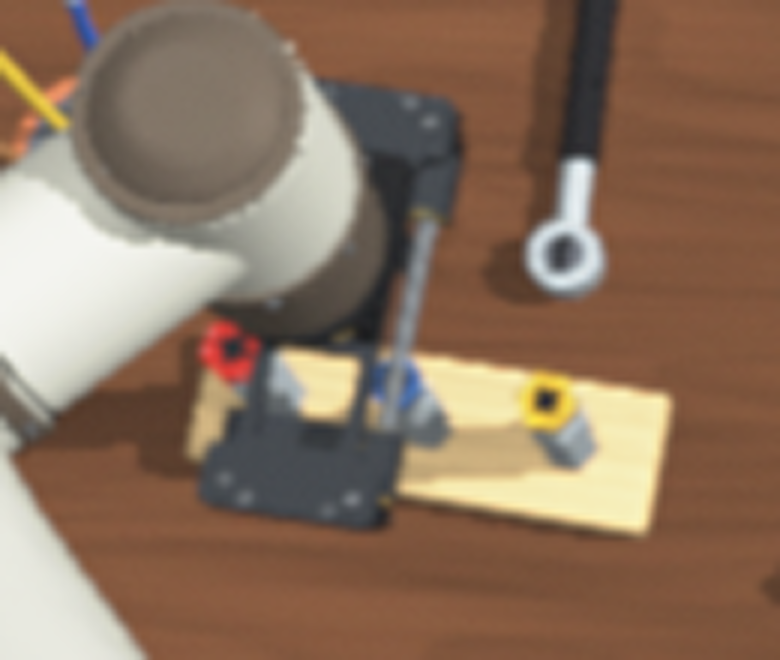

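```bash
python3 - <<'E'
from workcell import env
from h import *
r=env.move_straight([.5515,.2608,.058],rate=.08,force_limit=12);s=env.read_state();print(r,s['position'],s['force'],s['clock'])
if not r:
    env.gripper_to(.12,grasp_force=40);s=env.read_state();print(s['position'],s['force'],s['opening'],s['clock'])
    for n in ['side','top']:
        f=env.grab_frame(n);F=f['image']
        cv2.imwrite(f'pics/f_{n}.png',crop(F,190,230,130,150,4) if n=='side' else crop(F,170,180,110,90,7))
E
```

```text
False [0.55194962 0.26107235 0.05849155] [ 0.6945186  -0.20186491  0.81849214] 6.2333
[0.55150101 0.26082642 0.05802651] [-0.25656537  0.33536944 -0.99951399] 0.24791259040642002 7.3083
```

View pics/f_side.png

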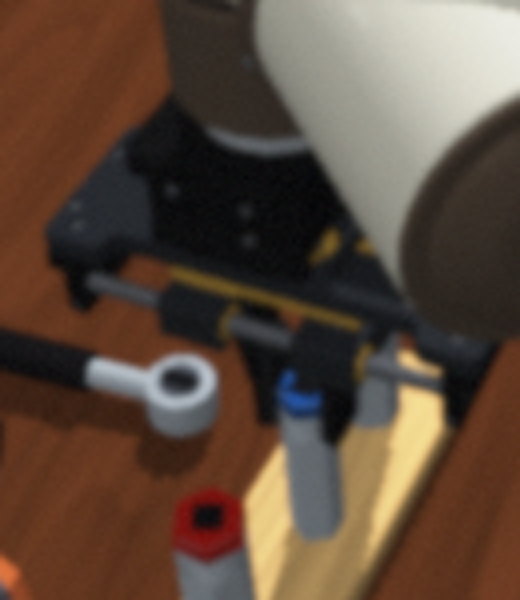

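```bash
python3 - <<'E'
from workcell import env
from h import *
env.move_straight([.5515,.2608,.17],rate=.2);s=env.read_state();print(s['position'],s['force'],s['opening'],s['clock'])
f=env.grab_frame('side');F=f['image'];cv2.imwrite(f'pics/g_side.png',crop(F,190,190,130,150,4))
print((proj(f,[s['position']])-[190,190])*4)
E
```

```text
[0.55041013 0.26035328 0.16858606] [-1.09751811  0.15413572 -1.27928082] 0.24776707993543406 8.1167
[[300.52122438 450.33419042]]
```

View pics/g_side.png

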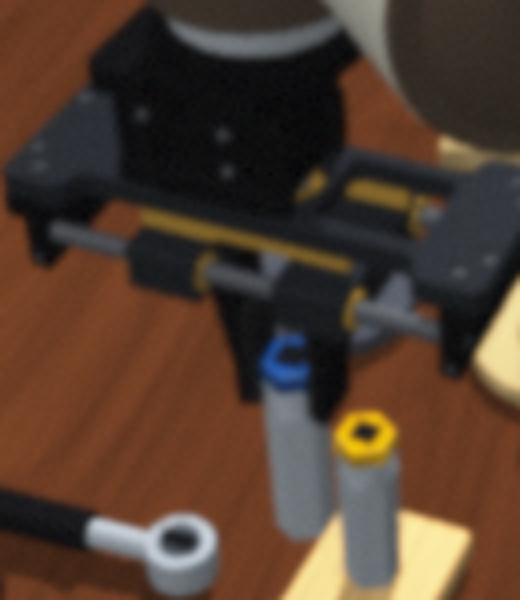

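```bash
python3 - <<'E'
from workcell import env
from h import *
env.goto([.5345,-.2623,.155],[-90,0,59]);env.dwell(.3)
s=env.read_state();print(s['position'],s['tool_rot'],s['force'],s['opening'],s['clock'])
G={n:env.grab_frame(n) for n in ['side','top']};pickle.dump((G,s),open('G1.pkl','wb'))
cv2.imwrite('pics/h_side.png',crop(G['side']['image'],285,115,100,130,4));cv2.imwrite('pics/h_top.png',crop(G['top']['image'],340,190,110,90,7))
E
```

```text
[ 0.5347681  -0.26176645  0.15500493] [-9.00000720e+01 -3.40379363e-03  5.90529646e+01] [-0.24220957 -0.76238885 -1.33351852] 0.2502169755552932 10.3583
```

View pics/h_side.png

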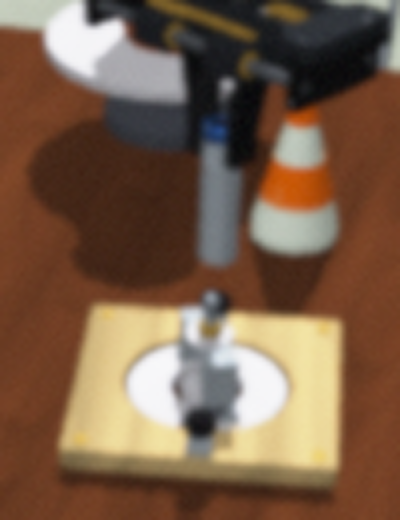

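View pics/h_top.png

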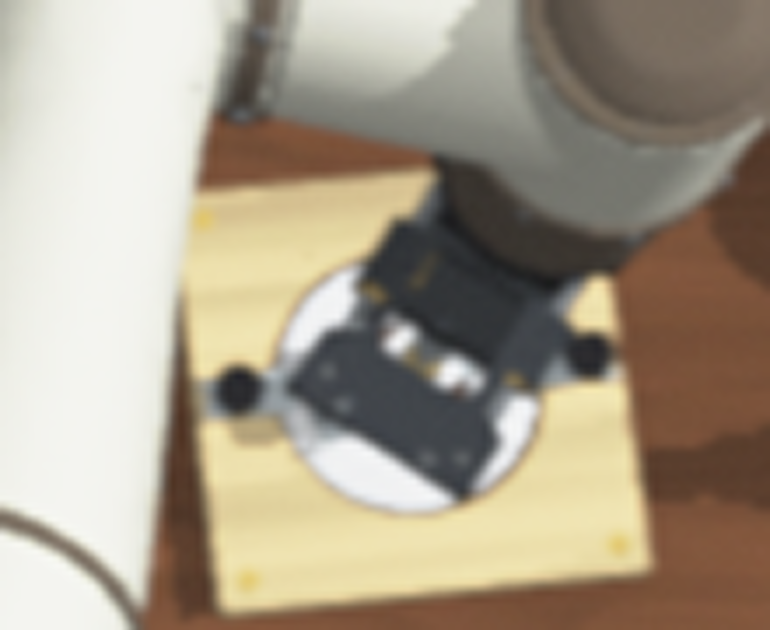

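```bash
python3 - <<'E'
from h import *
G,s=pickle.load(open('G1.pkl','rb'));S=G['side'];T=G['top']
o=np.array([285,115])
im=S['image']
print('stud tip@.082',atz(S,[(338.2,190.3)],.082))
p=np.array(s['position'])
for z in (.115,.135,.155,.2): print(z,(proj(S,[p[0],p[1],z])-o)*4)
# socket edges by gradient, subpixel: per row dark-bright
g=im.astype(float).mean(2)
for r in range(153,181,3):
    row=np.round(g[r,325:352]).astype(int);print(r,row)
# plate ellipse in side and top initial
F=pickle.load(open('F0.pkl','rb'))
for n,(x,y,w,h) in {'side':(295,190,80,50),'top':(370,215,55,55)}.items():
    I=F[n]['image'][y:y+h,x:x+w];hsv=cv2.cvtColor(I,cv2.COLOR_BGR2HSV)
    m=((hsv[...,1]<40)&(hsv[...,2]>190)).astype(np.uint8)
    c=max(cv2.findContours(m,0,1)[0],key=cv2.contourArea);hull=cv2.convexHull(c).reshape(-1,2)
    e=cv2.fitEllipse(hull.astype(np.float32));print(n,e, [atz(F[n],[(e[0][0]+x,e[0][1]+y)],z).round(4).tolist() for z in(.015,.02)])
# knobs in top
ks=np.array([(240,388),(588,355)])/7+[340,190];W=atz(T,ks,.036);print('knobs',W,W.mean(0),np.linalg.norm(W[0]-W[1]))
E
```

```text
stud tip@.082 [[ 0.53429472 -0.2566904   0.082     ]]
0.115 [[215.82144316 253.80833137]]
0.135 [[217.13651865 226.78052016]]
0.155 [[218.47569465 199.19989059]]
0.2 [[221.57962681 135.04723888]]
153 [ 44  45  47  42  43  41  41  37  33  47  79 110 124 127 122 101  66  33
  17  12  13  16  16  22  32  38  41]
156 [ 42  42  40  41  41  43  43  43  45  59  84 111 123 129 123 107  80  53
  41  37  33  32  36  35  39  41  54]
159 [ 40  41  41  41  44  44  42  42  46  62  89 109 120 124 123 121 115 107
 103  92  70  52  45  42  43  53  71]
162 [ 40  42  40  40  40  44  43  42  46  63  89 110 121 124 124 122 115 110
 100  88  65  48  40  46  61  80  93]
165 [ 41  43  44  42  42  43  43  42  50  68  94 113 123 125 124 121 115 106
  97  83  61  48  53  82 123 141 141]
168 [ 39  40  42  41  43  40  44  43  49  67  92 113 122 124 123 121 112 104
  94  78  61  56  88 136 167 180 185]
171 [ 40  43  42  43  44  42  41  45  54  75 101 115 122 125 124 121 110 103
  95  81  67  69 105 148 173 183 191]
174 [ 43  44  44  42  43  44  43  47  55  76  98 118 122 124 123 119 112 105
  97  83  73  69  87 123 151 168 181]
177 [ 44  42  41  45  44  46  45  48  59  80 102 118 123 125 122 116 109 103
  92  84  70  64  62  54  54  72  90]
180 [ 44  45  44  44  45  47  45  47  52  66  85 100 109 112 113 108  99  91
  82  75  70  67  65  57  49  44  42]
side ((51.33549499511719, 18.956096649169922), (17.327760696411133, 26.96807098388672), 164.00527954101562) [[[0.5124, -0.2747, 0.015]], [[0.5112, -0.2673, 0.02]]]
top ((27.760438919067383, 29.45023536682129), (35.86420440673828, 37.05126953125), 132.95751953125) [[[0.5331, -0.2635, 0.015]], [[0.5321, -0.2628, 0.02]]]
knobs [[ 0.52277596 -0.19232213  0.036     ]
 [ 0.54307201 -0.33698546  0.036     ]] [ 0.53292398 -0.26465379  0.036     ] 0.14608014436175876
```

```bash
python3 - <<'E'
from workcell import env
from h import *
G,s=pickle.load(open('G1.pkl','rb'));S=G['side'];g=S['image'].astype(float).mean(2)
print(g[172:192,338:342].mean(1).round())
p=np.array(s['position']);v=np.array(S['position'])-p;v[2]=0;v/=np.linalg.norm(v)
print(proj(S,[p+.011*v-[0,0,.04]]),proj(S,[p+.0125*v-[0,0,.04]]), proj(S,[p+.011*v+[0,-.003,-.04]]))
r=env.move_straight([.5345,-.2628,.115],rate=.05,force_limit=8);s=env.read_state();print(r,s['position'],s['force'],s['clock'])
E
```

```text
[121. 120. 120. 120. 119. 118. 118. 115. 108.  92.  76.  66.  65.  65.
  65.  68.  76.  81.  75.  63.]
[[338.85171214 180.57942199]] [[338.83743958 180.87225176]] [[339.09222864 180.01482099]]
False [ 0.53449574 -0.26279265  0.11516385] [ 0.45098318 -0.55114378 -0.49756053] 11.4083
```

```bash
python3 - <<'E'
from workcell import env
from h import *
c=np.array([.5345,-.2628,.113])
env.move_straight(c,rate=.05)
for d in ([0,1],[0,-1],[1,0],[-1,0]):
    env.dwell(.1)
    r=env.move_straight(c+np.r_[np.array(d)*.008,0],rate=.03,force_limit=4)
    s=env.read_state();print(d,r,s['position'].round(4),s['force'].round(2),s['clock'])
    env.move_straight(c,rate=.05)
E
```

```text
[0, 1] True [ 0.536  -0.2589  0.1132] [ 0.81 -1.05 -0.33] 12.0083
[0, -1] False [ 0.5345 -0.2707  0.1128] [ 0.96  1.69 -1.52] 12.775
[1, 0] False [ 0.5413 -0.2629  0.1124] [-2.67 -1.46 -1.11] 13.6
[-1, 0] True [ 0.534  -0.2632  0.1133] [ 1.98 -1.09 -0.47] 14.225
```

```bash
python3 - <<'E'
from workcell import env
from h import *
s=env.read_state();print(s['position'].round(4),s['force'].round(2),s['opening'])
G={n:env.grab_frame(n) for n in ['side','top']};pickle.dump((G,s),open('G2.pkl','wb'))
cv2.imwrite('pics/i_side.png',np.hstack([crop(G['side']['image'],310,145,60,75,7),crop(G['top']['image'],375,210,50,75,7)]))
E
```

```text
[ 0.5346 -0.2627  0.1127] [ 0.79 -0.62 -0.51] 0.246007965563429
```

View pics/i_side.png

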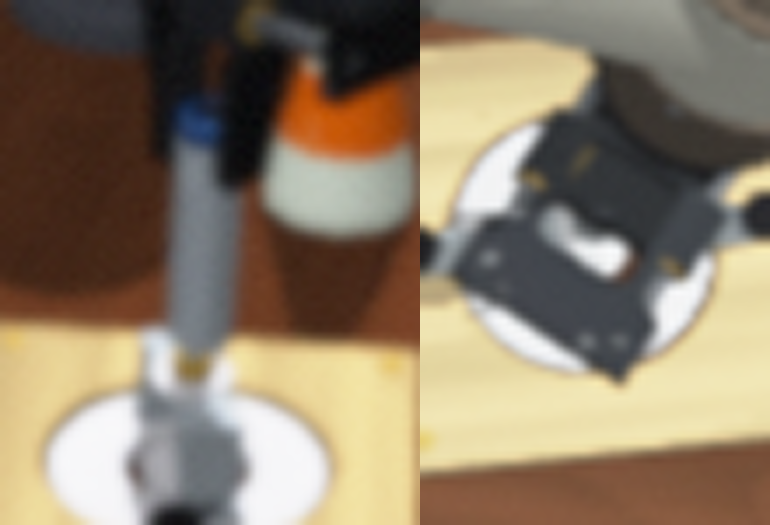

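```bash
cat > probe.py <<'E'
from workcell import env
from h import *
def probe(c,d,n=8,st=.001,fl=6):
    c=np.array(c,float);d=np.array(d,float)
    env.move_straight(c,rate=.05);env.dwell(.1);f0=env.read_state()['force'];out=[]
    for i in range(1,n+1):
        env.move_straight(c+d*st*i,rate=.03);env.dwell(.05);s=env.read_state();df=s['force']-f0
        out.append((round(float((s['position']-c)@d)*1e3,1),round(float(df@d),1)))
        if abs(df@d)>fl: break
    return out
E
python3 - <<'E'
from probe import *
c=[.5345,-.2628,.113]
for d in ([1,0,0],[-1,0,0],[0,1,0],[0,-1,0]): print(d,probe(c,d))
env.move_straight(c,rate=.05);print(env.read_state()['clock'])
E
```

```text
[1, 0, 0] [(0.5, -1.9), (1.9, -1.9), (3.0, -1.6), (4.0, -1.0), (5.0, -0.6), (5.7, -2.8), (6.2, -3.2), (7.1, -5.8)]
[-1, 0, 0] [(0.1, -1.5), (0.7, -3.9), (1.3, -5.9), (1.7, -5.3), (2.2, -7.5)]
[0, 1, 0] [(1.0, -1.7), (1.9, -2.2), (2.6, -5.1), (3.6, -4.6), (4.5, -3.5), (5.4, -4.0), (6.3, -4.8), (7.2, -4.6)]
[0, -1, 0] [(0.6, -1.5), (1.9, -2.1), (3.1, -0.9), (4.1, -2.0), (5.1, -1.8), (6.0, -1.3), (7.0, -2.5), (7.9, -1.7)]
25.1
```

```bash
python3 - <<'E'
from workcell import env
from h import *
c=np.array([.5371,-.2658,.113]);env.move_straight(c,rate=.05);env.dwell(.1);s=env.read_state();print(s['position'].round(4),s['force'].round(1))
c[2]=.094
r=env.move_straight(c,rate=.03,force_limit=12);s=env.read_state();print(r,s['position'].round(4),s['force'].round(1),s['clock'])
f=env.grab_frame('side');cv2.imwrite('pics/j.png',crop(f['image'],310,145,60,75,7))
E
```

```text
[ 0.5367 -0.2659  0.1128] [-0.4 -0.1 -1.7]
False [ 0.5373 -0.2661  0.0949] [-1.4  0.1  5.6] 26.2333
```

View pics/j.png

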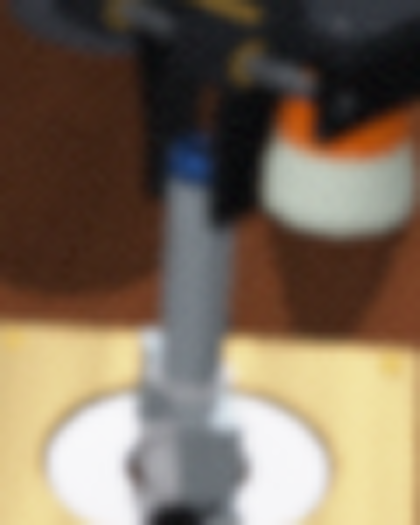

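```bash
python3 - <<'E'
from workcell import env
from h import *
p=env.read_state()['position']
r=env.move_straight([.5372,-.266,.0925],rate=.02,force_limit=15);env.dwell(.4);s=env.read_state();print(r,s['position'].round(4),s['tool_rot'].round(2),s['force'].round(1),s['wrist_torque'].round(2),s['opening'],s['clock'])
G={n:env.grab_frame(n) for n in ['side','top']};pickle.dump((G,s),open('G3.pkl','wb'))
cv2.imwrite('pics/k1.png',G['side']['image'])
cv2.imwrite('pics/k2.png',crop(G['side']['image'],310,145,60,75,8))
S=G['side'];p=s['position']
for z in(.0545,.1,.145): print(z,(proj(S,[.5372,-.266,z])-[310,145])*8,(proj(S,[.5345,-.2628,z])-[310,145])*8)
E
```

```text
False [ 0.5378 -0.2665  0.0947] [-9.038e+01 -1.000e-02  5.904e+01] [-2.3  1.5  8.9] [ 0.4   0.96 -0.01] 0.24884648669267198 26.9333
0.0545 [[219.54718804 417.13949734]] [[225.39342093 423.20650012]]
0.1 [[225.15669616 300.10315762]] [[231.15383192 306.01103319]]
0.145 [[230.9350704  179.00189873]] [[237.08822747 184.72853481]]
```

View pics/k1.png

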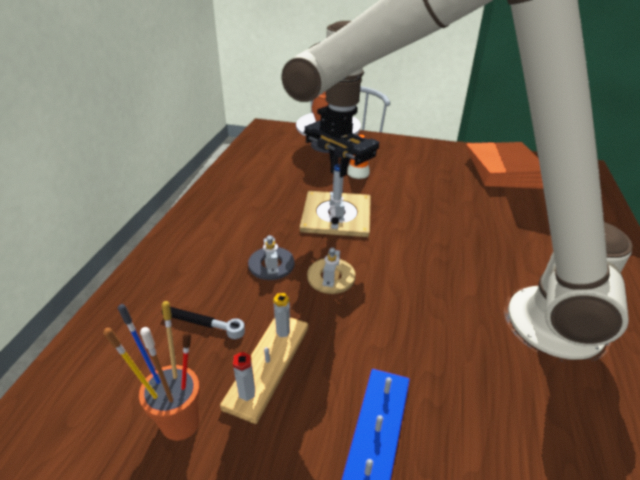

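View pics/k2.png

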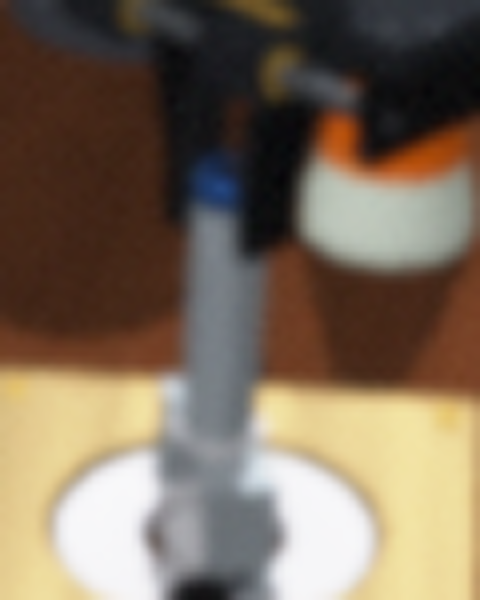

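```bash
python3 - <<'E'
from workcell import env
s=env.read_state();print(s['position'].round(4),s['force'].round(1),s['clock']);print(env.close_job())
E
```

```text
[ 0.5379 -0.2665  0.0947] [-3.1  0.6  9.7] 27.0333
the job is handed in; nothing more can be done
None
```

I put the 16 mm socket (blue band) on the nut of the aluminium die, which is the one clamped in the cradle, and handed in at 27 s with it still gripped there. I didn't try the other two sockets. The conditions in the task text already paired the aluminium die with 16 mm, and the smallest socket going all the way on confirmed it.

**How it was found:** My first camera-based position for the nut was about 4 mm off. I corrected it by feeling for the stud with the socket held around it. The socket then went down without jamming.

**Last checks:**
- **Seating:** The tool stopped firmly 94.7 mm above the bench under about 9 N. Allowing for where I held the socket, its mouth is about 0.2 mm from the washer. A socket caught on top of the nut would have stopped about 8 mm higher.
- **Grip and upright:** The fingers closed on the 22 mm flats with a set grip of 40 N, with no slip in the pictures. The tool leans about 0.4°, and the socket looks upright in the side view.
- **Other things:** The red and yellow sockets were still standing on their pegs in the last side view. The ratchet, brush pot and cone bottle looked unmoved.

**What disagreed:** The two cameras differed by about 5 mm on where the cradle is, and the first touch probe gave unclear readings from force noise. The top camera couldn't see the fit because the gripper blocked it. The final position therefore rests on the second touch probe, the depth reached and the side view.

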